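# Free the clamped loupe and hold it in focus over a part

## Task

The inspection loupe is locked in its stand by a bolt: turn the red clamp knob clockwise (seen from above) to its stop to draw the bolt, then take the loupe by its black grip and lift it straight up out of the socket. Hold it over the light grey block in the blue inspection nest, with the lens level, centred above the block and at the height of the orange focus pointer, touching neither nest nor block and leaving the other things alone. Finish while holding it still there; do not put it down or let it go.

Things in the scene. Friction and masses are not known exactly. Their poses are not given: they have to be found in the camera images.
- clamp_knob (a joint): Angle of the red clamp knob, rad: 0 locked, grows as it is turned clockwise seen from above, stop at 1.45. It stays where it is left (friction about 0.06 N m). It draws a steel bolt 7 mm per rad out of the neck of the loupe's stem; the stem is free from about 0.8 on; before that it cannot be lifted.
- knob_grip (a point): Middle of the red grip bar of the clamp knob, on its vertical axis, about 68 mm above the bench. The bar is 46 mm long along this frame's x axis, 13 mm thick (grip across it, along y) and 27 mm high; the frame turns with the knob. At angle 0 the bar points at the loupe's stem, whose axis is 80 mm away.
- loupe_grip (a point): Middle of the black ribbed grip of the loupe, 38 mm long along x, 16 mm thick along y (grip across it), 40 mm high, about 77 mm above the bench while parked. Parked it stands level: z up, x to the lens. Below it a 20 mm square stem, foot 65 mm below this point, sits in the socket (22 mm wide, 24 mm deep): lift by 35 mm to be out. The lens rim lies on a small rest. Mass about 0.09 kg.
- lens_center (a point): Centre of the loupe's lens: 82 mm along x from loupe_grip and 24 mm below it, same axes; z is the axis of the lens. The round black lens rim is 60 mm across and 10 mm high (5 mm above and below this point).
- block_center (a point): Middle of the light grey plastic block to be inspected, 50x50x32 mm, loose in the blue nest between four low stops; the nest's base is 12 mm high and reaches 54 mm from the block on the near side and 47 mm to the sides.
- focus_mark (a point): Tip of the orange focus pointer on the nest's steel post: its height is the height at which the lens must be held (centre of the lens level with it), 117 to 152 mm above the bench. Upright frame; x points from the tip to the post, whose axis is 28 mm on; the block's centre is 39 mm from the tip the other way. The post (12 mm thick, top 187 mm above the bench) and the pointer are fixed.
- bit_holder: Red bit holder with five bits, 22x85x38 mm, standing loose on the bench; a bystander. Origin at the centre of its underside.
- screwdriver: Screwdriver, 216 mm long, lying loose on the bench behind the work; a bystander. Origin under its middle.

How it is judged:
By the outcome, as a careful person would: the job done as asked, in the order asked, and still so for the second after the job is handed in, while the arm keeps its last pose, push and grip.
It also fails if it takes over 45 s, if anything falls off the work surface, if the arm or the gripper's body presses on something with over 40 N, if the wrist force passes 120 N, or if a joint passes its speed limit or range.

## Robot

A 7-joint arm with a two-finger parallel gripper is mounted at the origin on a cart in front of the work surface, level with it; the furniture and walls round the work are solid. World frame = base frame: x ahead of the robot, y to its left, z up, the work surface at z = 0. Lengths are in m, angles in rad, forces in N, time in s.
With the tool pointing down it reaches from about 0.4 to 0.85 m from the base axis. Payload 4.5 kg.
Tool frame: the origin (TCP) lies midway between the tips of the shut fingers; the grasp point (between the pads) lies 19 mm behind it; z points along the fingers, y is the line along which they close (so a half turn about z gives the same grasp; the last joint's range is limited). The gripper opens to 85 mm and grips with 20 to 120 N. Pads are 22 mm wide; open, the fingers measure 114 mm over their backs; the gripper's body (76 mm by 85 mm) begins 54 mm behind the grasp point. The pads swing forward as they close: fully open they stand 13 mm farther back than shut.
Start: joints at [-1.133, 0.689, -0.195, 1.565, 0.157, 0.902, -0.215], TCP at [0.246, 0.575, 0.231] pointing down, gripper open.
Joint ranges: [-3.01, 3.01], [-0.46, 2.08], [-1.47, 1.51], [0.13, 2.56], [-1, 4.14], [0.04, 2.09], [-2.66, 2.66]. Speed limits (rad/s): [2.57, 2.57, 3.14, 3.14, 3.14, 3.14, 3.14].

## Interface

Orientations are given as a rotation vector (axis times angle).
In Python, from station import arm, capture, spotter gives the robot as it stands.
- The arm moves only by the shell command python3 -m crank 'ROWS' [FORCE]. ROWS is JSON, a list of rows, each an object of numbers: "ax", "ay", "az": the turn, a rotation vector about the tool's x, y, z in rad; "dx", "dy", "dz": the shift along the tool's x, y, z in cm; "fingers": the opening, from 0 (shut) to 1 (fully open). In form: [{"ax": .., "ay": .., "az": .., "dx": .., "dy": .., "dz": .., "fingers": ..}, ...]. A call has 1 to 10 rows; each row is the pose to reach, as a shift and turn from the pose commanded when the call began, along the tool's axes at that moment; what a row does not reach only later rows make up. A row lasts 1/10 s, in which the tool goes at most 50 mm and 8.59 degrees, less where a joint would pass 70% of its speed; a pose out of reach is approached as far as the arm can. A call with a gripper value outside its range is refused whole. The fingers move at their own pace and stop on an object; FORCE is the grip in N (left out, the last holds). Time passes only in rows, so rows that repeat a pose let the fingers close. It gives the time, the measured TCP pose, the force, the opening and the grip force at its end, in the units of the state.
- arm.observe(): the state, without advancing time (a new reading comes with each control period).
- capture(name): name is "side" or "top" or "wrist"; returns a dict with "image" (480x640x3 uint8, blue, green, red), "fovy" (degrees; the focal length in pixels is half the picture's height over the tangent of half this angle, whatever the lens; pixels are square), "cx", "cy" (the principal point, pixels), "T" (4x4, takes a point from camera to world coordinates); the wrist camera has in their place "hand_eye" (4x4, takes a point from camera to tool coordinates, whose origin is the TCP and whose axes are the flange's). Camera axes: x right, y down, z forward; pixel columns grow to the right and rows downward; lengths in m; the calibration is good to about 2 mm. The wrist camera is an equidistant fisheye: a pixel r from the principal point sees the ray r / f radians off the axis. A picture is of the moment at which its call begins: read the wrist's pose just before it. There is no depth.
- arm.finish_job(): hands the job in; it is judged then, once.
Trained networks look in a picture, given as the dict that the camera call returned (one of the last four; its "shot" number tells which), for a name from the list of things; names that differ only in an ending like _2 or _b are one class to them, and where a whole thing is asked for, a point or a joint stands for the part that bears it (a point fixed in the world has none). Each returns a list of dicts, best first, with "conf" (0 to 1); they miss things now and then, are a little off and sometimes report something else, mostly with a low value. They report only what shows in the picture. A call takes as long as a camera call.
- spotter.recognise(picture, label): "centre" ([row, column] in pixels, amid what is visible of it).
- spotter.landmark_of(picture, label): "centre" ([row, column] in pixels: a listed point, or the origin of a listed thing).
The state is a dict: "time": time; "joints": joint angles; "joint_vel": joint speeds; "effort": joint torques, N m; "tool_pos": TCP position; "orientation": TCP orientation; "force": force on the tool from outside, world axes, zero at the start; "ft_torque": the same for the moment, N m; "width": opening from 0.0 (shut) to 1.0 (fully open); "grasp_force": force on a finger pad.
Only numpy, scipy, OpenCV 4.12 (cv2) and the standard library are available. Lean on these libraries where they do the work, as an engineer would, in place of code of your own. Each camera call takes 0.05 s, during which the arm holds its last target. There are 200 camera calls.

## Working session

There is one attempt and no reset: what is moved stays moved. The work goes in short steps, Python scripts to look and compute and a shell command to move; the robot and the scene stay as the last step left them, time stands still between calls to the robot, and variables do not carry over. Pictures are saved under pics/ and viewed, at most 10 in all, crops included, and the job is handed in when it is done.

```bash
ls; mkdir -p pics
cat > h.py <<'E'
import numpy as np, cv2
from scipy.spatial.transform import Rotation as R
from station import arm, capture, spotter
def ray(p, rc, st=None):
    f=240/np.tan(np.radians(p['fovy'])/2); v,u=rc
    x,y=u-p['cx'],v-p['cy']
    if 'T' in p: d=np.array([x/f,y/f,1]); T=p['T']
    else:
        r=np.hypot(x,y)+1e-9; th=r/f; d=np.array([x/r*np.sin(th),y/r*np.sin(th),np.cos(th)])
        W=np.eye(4); W[:3,:3]=R.from_rotvec(st['orientation']).as_matrix(); W[:3,3]=st['tool_pos']; T=W@np.array(p['hand_eye'])
    T=np.array(T); d=T[:3,:3]@d; return T[:3,3], d/np.linalg.norm(d)
def atz(o,d,z): return o+d*(z-o[2])/d[2]
def tri(rs):
    A=np.zeros((3,3)); b=np.zeros(3)
    for o,d in rs: M=np.eye(3)-np.outer(d,d); A+=M; b+=M@o
    x=np.linalg.solve(A,b); return x,[round(float(np.linalg.norm(np.cross(x-o,d))*1000),1) for o,d in rs]
E
cat > a.py <<'E'
from h import *
np.set_printoptions(precision=4,suppress=True)
st=arm.observe(); print(st)
P={n:capture(n) for n in('side','top','wrist')}
for n,p in P.items(): cv2.imwrite(f'pics/{n}0.png',p['image']); print(n,p['fovy'],p.get('T',p.get('hand_eye')))
for l in 'knob_grip loupe_grip lens_center block_center focus_mark bit_holder screwdriver clamp_knob'.split():
    rs=[]
    for n,p in P.items():
        k=spotter.landmark_of(p,l) if l!='clamp_knob' else spotter.recognise(p,l)
        for q in k[:2]: print(l,n,np.round(q['centre'],1),round(q['conf'],2))
        if k and k[0]['conf']>.4: rs.append(ray(p,k[0]['centre'],st))
    if len(rs)>1: print('  ->',*tri(rs))
E
python3 a.py
```

```text
pics
{'time': 0.0, 'joints': array([-1.1332,  0.69  , -0.1945,  1.5664,  0.1573,  0.9025, -0.2151]), 'joint_vel': array([ 0.0006, -0.0023,  0.0015,  0.0011, -0.0006, -0.0004, -0.0005]), 'effort': array([ -0.0003, -53.9607,  -1.2661, -15.8538,   0.0092,   0.0095,
        -0.    ]), 'tool_pos': array([0.2453, 0.5741, 0.2305]), 'orientation': array([-0.6298, -3.0775,  0.003 ]), 'force': array([0.6391, 0.0081, 0.2838]), 'ft_torque': array([-0.025 , -0.0028, -0.0009]), 'grasp_force': 0.0, 'width': 1.0018228726534042}
side 55.3979612543742 [[-0.9997 -0.0224 -0.0011  0.5788]
 [-0.0087  0.4311 -0.9022  0.6534]
 [ 0.0207 -0.902  -0.4312  0.4759]
 [ 0.      0.      0.      1.    ]]
top 52.42916079445794 [[ 0.0077 -0.9973  0.0731  0.5136]
 [-0.9999 -0.0082 -0.0064 -0.1011]
 [ 0.007  -0.073  -0.9973  1.0456]
 [ 0.      0.      0.      1.    ]]
wrist 65.70646984690485 [[ 0.0005 -0.9453 -0.3261  0.0845]
 [ 1.      0.0007 -0.0004  0.0005]
 [ 0.0006 -0.3261  0.9453 -0.1437]
 [ 0.      0.      0.      1.    ]]
knob_grip side [217.2 365.1] 0.83
knob_grip top [295.8 419.1] 0.79
  -> [ 0.4673 -0.3139  0
[... 166 characters left out ...]
ens_center top [216.8 411.6] 0.76
  -> [ 0.6263 -0.3032  0.0508] [2.0, 2.0]
block_center side [282.5 344.3] 0.6
block_center top [268.2 302.1] 0.56
  -> [ 0.5226 -0.0789  0.0332] [1.3, 1.3]
focus_mark side [243.9 320.6] 0.78
focus_mark top [247.7 302.3] 0.66
focus_mark top [257.9 415.6] 0.24
  -> [ 0.565  -0.0807  0.1112] [5.0, 5.0]
bit_holder side [371.8 395.2] 0.89
bit_holder top [295.1 208.5] 0.57
  -> [0.4591 0.1211 0.0007] [3.8, 3.8]
screwdriver side [254.5 264.8] 0.58
screwdriver top [188.7 373.5] 0.82
  -> [ 0.6913 -0.2302  0.0087] [1.9, 1.9]
clamp_knob side [218.1 365. ] 0.7
clamp_knob side [238.4 303.8] 0.68
clamp_knob top [293.9 414.6] 0.84
  -> [ 0.4698 -0.3044  0.0686] [1.8, 1.8]
```

```bash
python3 -c "
import cv2
a=cv2.imread('pics/side0.png')[150:330,250:450];b=cv2.imread('pics/top0.png')[160:340,250:450]
cv2.imwrite('pics/m0.png',cv2.resize(cv2.vconcat([a,b]),None,fx=1.66,fy=1.66) if 0 else cv2.resize(cv2.hconcat([a,b]),(800,360),interpolation=2))"
```

```text
(no output)
```

View pics/m0.png

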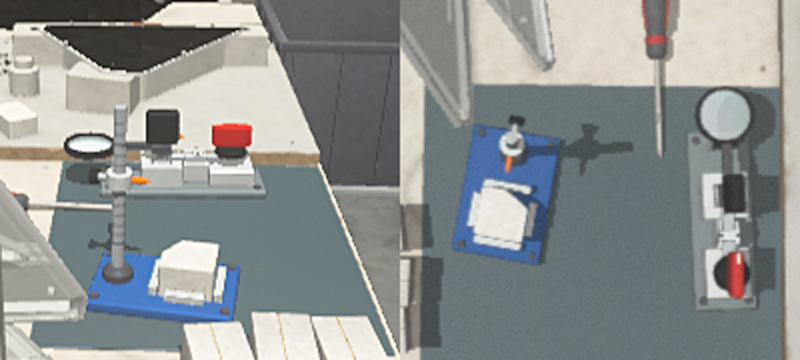

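View pics/side0.png

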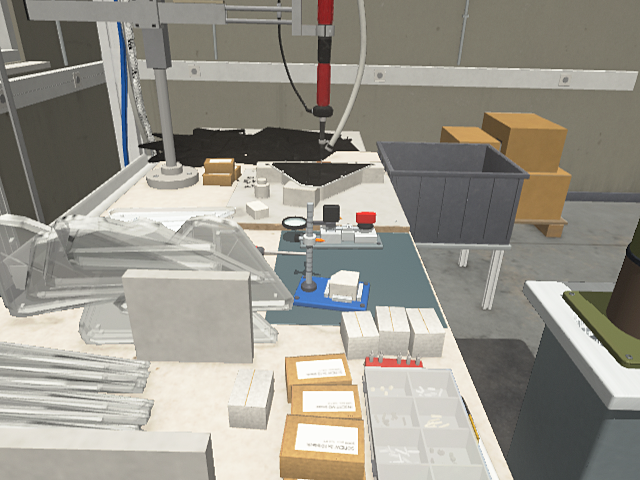

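The close-up (2x) shows the post at crop column 118, with the orange tip near side pixel (320,241). The block is at about (344,285), the black grip at about (331,213) and the red knob at about (366,217). Next I'll check the full top view for obstacles.

View pics/top0.png

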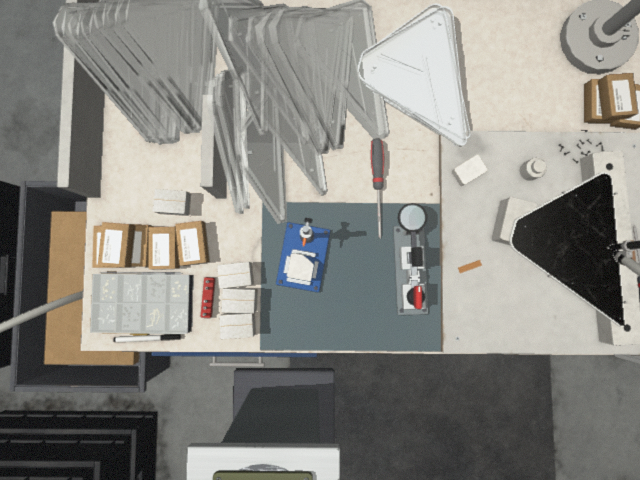

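Run:
```python
from h import *
np.set_printoptions(precision=4,suppress=True)
st=arm.observe();print(R.from_rotvec(st['orientation']).as_matrix())
```

```text
[[-0.9196  0.3929  0.    ]
 [ 0.3929  0.9196  0.0001]
 [ 0.      0.0001 -1.    ]]
```

The top view shows the nest near (300,265), the loupe stand at columns 400-425, and clear trays standing beyond x≈0.6. I'll swing over along x≈0.42.

```bash
cat > t.py <<'E'
# usage: t.py x y z yaw_deg(of tool x) -> row in current tool axes
import sys; from h import *
x,y,z,w=map(float,sys.argv[1:5]); s=arm.observe(); C=R.from_rotvec(s['orientation'])
D=R.from_euler('z',w,degrees=True)*R.from_rotvec([np.pi,0,0])
print('d cm',np.round(C.inv().apply(np.array([x,y,z])-s['tool_pos'])*100,2),'a',np.round((C.inv()*D).as_rotvec(),3))
E
python3 -m crank '[{"dx":-34.7,"dy":-36.7,"dz":-2},{"dx":-34.7,"dy":-36.7,"dz":-2},{"dx":-34.7,"dy":-36.7,"dz":-2},{"dx":-34.7,"dy":-36.7,"dz":-2},{"dx":-34.7,"dy":-36.7,"dz":-2},{"dx":-34.7,"dy":-36.7,"dz":-2},{"dx":-34.7,"dy":-36.7,"dz":-2},{"dx":-34.7,"dy":-36.7,"dz":-2},{"dx":-34.7,"dy":-36.7,"dz":-2},{"dx":-34.7,"dy":-36.7,"dz":-2}]'; python3 t.py .467 -.314 .22 183.7; python3 -c "
from h import *
print(arm.observe()['joints'])"
```

```text
d cm [-55.28 -73.03   1.12] a [ 0.     0.    -0.468]
[-1.13317822  0.68909562 -0.19458271  1.56530438  0.15728721  0.90247689
 -0.21508806]validation failed for argument at $[0]...
```

```bash
python3 -m crank '[{"ax":0,"ay":0,"az":0,"dx":-34.7,"dy":-36.7,"dz":-2,"fingers":1},{"ax":0,"ay":0,"az":0,"dx":-34.7,"dy":-36.7,"dz":-2,"fingers":1},{"ax":0,"ay":0,"az":0,"dx":-34.7,"dy":-36.7,"dz":-2,"fingers":1},{"ax":0,"ay":0,"az":0,"dx":-34.7,"dy":-36.7,"dz":-2,"fingers":1},{"ax":0,"ay":0,"az":0,"dx":-34.7,"dy":-36.7,"dz":-2,"fingers":1},{"ax":0,"ay":0,"az":0,"dx":-34.7,"dy":-36.7,"dz":-2,"fingers":1},{"ax":0,"ay":0,"az":0,"dx":-34.7,"dy":-36.7,"dz":-2,"fingers":1},{"ax":0,"ay":0,"az":0,"dx":-34.7,"dy":-36.7,"dz":-2,"fingers":1},{"ax":0,"ay":0,"az":0,"dx":-34.7,"dy":-36.7,"dz":-2,"fingers":1},{"ax":0,"ay":0,"az":0,"dx":-34.7,"dy":-36.7,"dz":-2,"fingers":1}]'; python3 t.py .467 -.314 .22 183.7; python3 -c "
from h import *
print(arm.observe()['joints'])"
```

```text
time: 2.35
tool_pos: [0.4192, 0.1042, 0.2515]
orientation: [0.63, 3.077, 0.001]
force: [0.8, -0.3, -0.2]
width: 0.998
grasp_force: 0.0
d cm [-20.82 -36.59   3.13] a [ 0.001  0.001 -0.468]
[-0.16996773  0.41882301 -0.25960479  2.08947863  0.17298334  0.65199077
  0.62128307]
```

```bash
python3 -m crank '[{"ax":0,"ay":0,"az":-0.15,"dx":-20.8,"dy":-36.6,"dz":3,"fingers":1},{"ax":0,"ay":0,"az":-0.3,"dx":-20.8,"dy":-36.6,"dz":3,"fingers":1},{"ax":0,"ay":0,"az":-0.468,"dx":-20.8,"dy":-36.6,"dz":3,"fingers":1},{"ax":0,"ay":0,"az":-0.468,"dx":-20.8,"dy":-36.6,"dz":3,"fingers":1},{"ax":0,"ay":0,"az":-0.468,"dx":-20.8,"dy":-36.6,"dz":3,"fingers":1},{"ax":0,"ay":0,"az":-0.468,"dx":-20.8,"dy":-36.6,"dz":3,"fingers":1},{"ax":0,"ay":0,"az":-0.468,"dx":-20.8,"dy":-36.6,"dz":3,"fingers":1},{"ax":0,"ay":0,"az":-0.468,"dx":-20.8,"dy":-36.6,"dz":3,"fingers":1},{"ax":0,"ay":0,"az":-0.468,"dx":-20.8,"dy":-36.6,"dz":3,"fingers":1},{"ax":0,"ay":0,"az":-0.468,"dx":-20.8,"dy":-36.6,"dz":3,"fingers":1}]'
cat > b.py <<'E'
from h import *
import sys
np.set_printoptions(precision=4,suppress=True)
st=arm.observe(); print(st['joints'],st['tool_pos'])
P={n:capture(n) for n in('side','top','wrist')}
cv2.imwrite(f'pics/w{sys.argv[1]}.png',P['wrist']['image'])
Z=dict(knob_grip=.068,loupe_grip=.077,lens_center=.053,block_center=.028,focus_mark=.125)
for l in sys.argv[2:]:
    rs=[]
    for n,p in P.items():
        k=spotter.landmark_of(p,l)
        if k and k[0]['conf']>.35:
            r=ray(p,k[0]['centre'],st); rs.append(r); print(l,n,np.round(k[0]['centre'],1),round(k[0]['conf'],2),atz(*r,Z[l]))
    if len(rs)>1: print('  ->',*tri(rs))
E
python3 b.py 1 knob_grip loupe_grip lens_center block_center focus_mark
```

```text
time: 3.35
tool_pos: [0.465, -0.3179, 0.2203]
orientation: [0.088, -3.14, 0.004]
force: [-0.5, 0.4, -0.1]
width: 1.003
grasp_force: 0.0
[ 0.7513  0.639  -0.3932  1.7624  0.3265  0.8039  1.8259] [ 0.465  -0.3179  0.2203]
knob_grip side [217.2 368.6] 0.75 [ 0.459  -0.3113  0.068 ]
knob_grip top [296.3 416.7] 0.55 [ 0.4668 -0.3089  0.068 ]
knob_grip wrist [224.  324.2] 0.97 [ 0.4682 -0.3161  0.068 ]
  -> [ 0.4646 -0.3122  0.0681] [5.6, 4.0, 5.2]
loupe_grip side [212.5 334.4] 0.94 [ 0.5376 -0.3131  0.077 ]
loupe_grip top [256.8 417. ] 0.91 [ 0.5453 -0.3081  0.077 ]
loupe_grip wrist [312.9 322.9] 0.65 [ 0.5475 -0.3126  0.077 ]
  -> [ 0.5428 -0.3099  0.0795] [5.1, 3.4, 4.0]
lens_center side [224.6 293.9] 0.59 [ 0.6292 -0.294   0.053 ]
lens_center top [215.6 412.7] 0.76 [ 0.6305 -0.305   0.053 ]
lens_center wrist [366.7 322.5] 0.58 [ 0.6277 -0.3085  0.053 ]
  -> [ 0.6309 -0.3072  0.0475] [1.1, 1.1, 1.4]
block_center side [285.1 343.2] 0.73 [ 0.5257 -0.0782  0.028 ]
block_center top [268.7 302.9] 0.85 [ 0.5203 -0.0804  0.028 ]
block_center wrist [276.4 528.8] 0.85 [ 0.5255 -0.0847  0.028 ]
  -> [ 0.5241 -0.0818  0.0258] [1.4, 4.0, 2.7]
focus_mark side [239.8 320.5] 0.71 [ 0.5705 -0.0697  0.125 ]
focus_mark top [244.9 301.2] 0.57 [ 0.5645 -0.0787  0.125 ]
focus_mark wrist [348.5 557.2] 0.54 [ 0.5562 -0.0949  0.125 ]
  -> [ 0.5668 -0.0816  0.1157] [4.7, 3.6, 3.7]
```

View pics/w1.png

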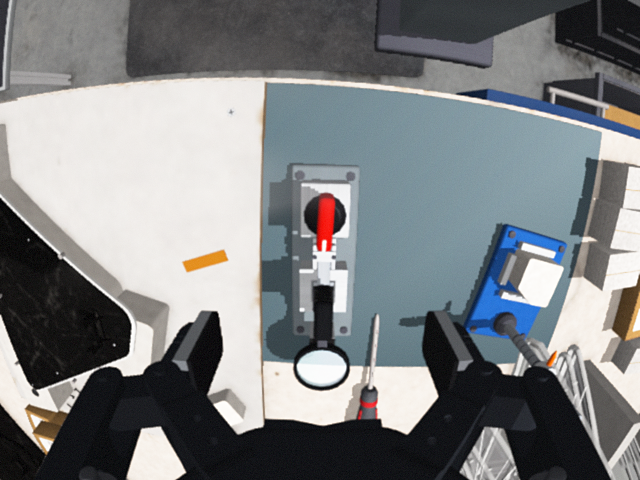

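```bash
python3 t.py .468 -.316 .056 182.5
```

```text
d cm [-0.17 -0.39 16.5 ] a [0.    0.    0.021]
```

The knob sits at (324,222), pointing straight down the picture at the grip (323,313) and lens (322,367), and the fingers are clear on both sides. Going down.

```bash
python3 -m crank '[{"ax":0,"ay":0,"az":0.018,"dx":-0.25,"dy":-0.3,"dz":4,"fingers":0.6},{"ax":0,"ay":0,"az":0.018,"dx":-0.25,"dy":-0.3,"dz":8,"fingers":0.6},{"ax":0,"ay":0,"az":0.018,"dx":-0.25,"dy":-0.3,"dz":12,"fingers":0.6},{"ax":0,"ay":0,"az":0.018,"dx":-0.25,"dy":-0.3,"dz":14.5,"fingers":0.6},{"ax":0,"ay":0,"az":0.018,"dx":-0.25,"dy":-0.3,"dz":16,"fingers":0.6},{"ax":0,"ay":0,"az":0.018,"dx":-0.25,"dy":-0.3,"dz":16.3,"fingers":0.6}]' 25; python3 b.py 2 knob_grip loupe_grip; python3 t.py .468 -.316 .057 182.7
```

```text
time: 4.85
tool_pos: [0.4676, -0.3144, 0.0561]
orientation: [0.073, -3.138, -0.003]
force: [0.3, 0.7, 0.2]
width: 0.6
grasp_force: 0.0
[ 0.6592  0.8808 -0.2553  1.8706  0.462   0.4521  1.69  ] [ 0.4676 -0.3144  0.0561]
knob_grip side [215.5 366.8] 0.7 [ 0.4623 -0.3211  0.068 ]
knob_grip top [298.  419.8] 0.51 [ 0.4635 -0.315   0.068 ]
knob_grip wrist [326.5 332.9] 0.79 [ 0.4665 -0.3095  0.068 ]
  -> [ 0.4636 -0.3117  0.0726] [0.6, 2.3, 1.9]
loupe_grip side [210.8 333.9] 0.63 [ 0.5385 -0.3233  0.077 ]
loupe_grip top [257.6 419.5] 0.61 [ 0.5438 -0.3131  0.077 ]
  -> [ 0.5413 -0.3119  0.0818] [2.3, 2.3]
d cm [ 0.11 -0.06  0.18] a [-0.001  0.001 -0.001]
```

View pics/w2.png

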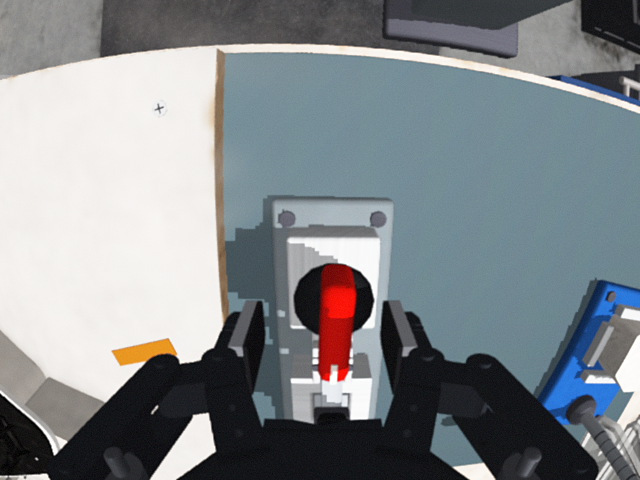

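The bar is about 14 px right of mid-fingers, with the bar at column 336 and the fingers centred on 322. That is about +5 mm in tool y. Shift and close.

```bash
python3 -m crank '[{"ax":0,"ay":0,"az":0,"dx":0.1,"dy":0.5,"dz":0,"fingers":0.6},{"ax":0,"ay":0,"az":0,"dx":0.1,"dy":0.5,"dz":0,"fingers":0},{"ax":0,"ay":0,"az":0,"dx":0.1,"dy":0.5,"dz":0,"fingers":0},{"ax":0,"ay":0,"az":0,"dx":0.1,"dy":0.5,"dz":0,"fingers":0},{"ax":0,"ay":0,"az":0,"dx":0.1,"dy":0.5,"dz":0,"fingers":0},{"ax":0,"ay":0,"az":0,"dx":0.1,"dy":0.5,"dz":0,"fingers":0},{"ax":0,"ay":0,"az":0,"dx":0.1,"dy":0.5,"dz":0,"fingers":0}]' 30; python3 b.py 3 knob_grip; python3 -c "
from h import *
print(arm.observe())"
```

```text
time: 6.0
tool_pos: [0.4675, -0.3099, 0.0581]
orientation: [0.073, -3.141, -0.0]
force: [-0.7, 1.7, 3.4]
width: 0.147
grasp_force: 33.6
[ 0.6512  0.8744 -0.2522  1.8816  0.4623  0.443   1.6813] [ 0.4675 -0.3099  0.0581]
knob_grip side [216.4 367. ] 0.66 [ 0.4623 -0.3158  0.068 ]
knob_grip wrist [325.5 318.8] 0.92 [ 0.4673 -0.3108  0.068 ]
  -> [ 0.464  -0.3105  0.071 ] [1.3, 1.3]
{'time': 6.3, 'joints': array([ 0.65111911,  0.87438941, -0.25209458,  1.88159871,  0.46233848,
        0.44302994,  1.68134076]), 'joint_vel': array([-0.00045692, -0.00123376,  0.00056831, -0.00084663, -0.00157577,
        0.0001206 , -0.00153058]), 'effort': array([ 4.56147837e-01, -5.15125000e+01, -1.56648349e+00, -8.38204712e+00,
        2.84716934e-01, -3.82324364e-01,  4.59594070e-02]), 'tool_pos': array([ 0.46747728, -0.30995993,  0.05814791]), 'orientation': array([ 7.26581044e-02, -3.14070387e+00, -3.06781740e-04]), 'force': array([-0.65287741,  2.24967319,  4.12431295]), 'ft_torque': array([0.38239487, 0.25606126, 0.0115526 ]), 'grasp_force': 33.804693818092346, 'width': 0.14644254208895696}
```

```bash
python3 -m crank '[{"ax":0,"ay":0,"az":0.14,"dx":0,"dy":0,"dz":0,"fingers":0},{"ax":0,"ay":0,"az":0.28,"dx":0,"dy":0,"dz":0,"fingers":0},{"ax":0,"ay":0,"az":0.42,"dx":0,"dy":0,"dz":0,"fingers":0},{"ax":0,"ay":0,"az":0.56,"dx":0,"dy":0,"dz":0,"fingers":0},{"ax":0,"ay":0,"az":0.7,"dx":0,"dy":0,"dz":0,"fingers":0},{"ax":0,"ay":0,"az":0.7,"dx":0,"dy":0,"dz":0,"fingers":0}]' 40; python3 -c "
from h import *
s=arm.observe();print(s['force'],s['ft_torque'],s['joints'])"
```

```text
time: 6.9
tool_pos: [0.4674, -0.3101, 0.0581]
orientation: [-1.009, -2.975, 0.001]
force: [-1.5, 2.2, 4.5]
width: 0.145
grasp_force: 40.5
[-1.48883367  2.24359429  4.52672514] [ 0.34038845  0.22345863 -0.07520542] [ 0.55714528  0.86675035 -0.09192141  1.88658319  0.18382735  0.39660376
  1.24431119]
```

```bash
python3 -m crank '[{"ax":0,"ay":0,"az":0.14,"dx":0,"dy":0,"dz":0,"fingers":0},{"ax":0,"ay":0,"az":0.28,"dx":0,"dy":0,"dz":0,"fingers":0},{"ax":0,"ay":0,"az":0.42,"dx":0,"dy":0,"dz":0,"fingers":0},{"ax":0,"ay":0,"az":0.56,"dx":0,"dy":0,"dz":0,"fingers":0},{"ax":0,"ay":0,"az":0.68,"dx":0,"dy":0,"dz":0,"fingers":0},{"ax":0,"ay":0,"az":0.74,"dx":0,"dy":0,"dz":0,"fingers":0},{"ax":0,"ay":0,"az":0.79,"dx":0,"dy":0,"dz":0,"fingers":0},{"ax":0,"ay":0,"az":0.79,"dx":0,"dy":0,"dz":0,"fingers":0}]'; python3 -c "
from h import *
s=arm.observe();print(s['force'],s['ft_torque'],s['joints'])"
```

```text
time: 7.7
tool_pos: [0.4673, -0.3103, 0.0582]
orientation: [-2.069, -2.364, 0.001]
force: [-2.1, 1.0, 5.2]
width: 0.143
grasp_force: 41.7
[-2.06589936  0.96464535  5.23354388] [0.10567519 0.34926899 0.83259186] [ 0.46054766  0.87093321  0.07351551  1.89159535 -0.14827342  0.38451498
  0.77838305]
```

The torque of 0.83 N·m shows the stop has been reached. Release and lift.

```bash
python3 -m crank '[{"ax":0,"ay":0,"az":0,"dx":0,"dy":0,"dz":0,"fingers":0.5},{"ax":0,"ay":0,"az":0,"dx":0,"dy":0,"dz":0,"fingers":0.5},{"ax":0,"ay":0,"az":0,"dx":0,"dy":0,"dz":0,"fingers":0.5},{"ax":0,"ay":0,"az":0,"dx":0,"dy":0,"dz":-3,"fingers":0.5},{"ax":0,"ay":0,"az":0,"dx":0,"dy":0,"dz":-8,"fingers":0.5},{"ax":0,"ay":0,"az":0,"dx":0,"dy":0,"dz":-12,"fingers":0.5},{"ax":0,"ay":0,"az":0,"dx":0,"dy":0,"dz":-12,"fingers":0.5}]';  python3 t.py .546 -.308 .14 182.5
```

```text
time: 8.4
tool_pos: [0.4705, -0.3125, 0.1831]
orientation: [2.069, 2.35, 0.003]
force: [0.8, -0.7, -0.5]
width: 0.501
grasp_force: 0.0
d cm [-0.47  7.51  4.38] a [ 0.002  0.012 -1.487]
```

```bash
python3 -m crank '[{"ax":0,"ay":0,"az":-0.149,"dx":0,"dy":2,"dz":0,"fingers":0.5},{"ax":0,"ay":0,"az":-0.298,"dx":0,"dy":4,"dz":0,"fingers":0.5},{"ax":0,"ay":0,"az":-0.447,"dx":-0.5,"dy":6,"dz":2,"fingers":0.5},{"ax":0,"ay":0,"az":-0.596,"dx":-0.5,"dy":7.5,"dz":4.4,"fingers":0.5},{"ax":0,"ay":0,"az":-0.745,"dx":-0.5,"dy":7.5,"dz":4.4,"fingers":0.5},{"ax":0,"ay":0,"az":-0.894,"dx":-0.5,"dy":7.5,"dz":4.4,"fingers":0.5},{"ax":0,"ay":0,"az":-1.043,"dx":-0.5,"dy":7.5,"dz":4.4,"fingers":0.5},{"ax":0,"ay":0,"az":-1.192,"dx":-0.5,"dy":7.5,"dz":4.4,"fingers":0.5},{"ax":0,"ay":0,"az":-1.341,"dx":-0.5,"dy":7.5,"dz":4.4,"fingers":0.5},{"ax":0,"ay":0,"az":-1.487,"dx":-0.5,"dy":7.5,"dz":4.4,"fingers":0.5}]';python3 -m crank '[{"ax":0,"ay":0,"az":0,"dx":0,"dy":0,"dz":0,"fingers":0.5}]'; python3 b.py 4 knob_grip loupe_grip lens_center;  python3 t.py .546 -.308 .058 182.5
```

```text
time: 9.4
tool_pos: [0.542, -0.3053, 0.1329]
orientation: [0.078, -3.139, -0.002]
force: [-0.0, -0.3, -1.0]
width: 0.501
grasp_force: 0.0
time: 9.5
tool_pos: [0.5419, -0.3055, 0.1329]
orientation: [0.069, -3.14, -0.003]
force: [-0.3, -0.4, 0.2]
width: 0.501
grasp_force: 0.0
[ 0.5998  0.8178 -0.2904  1.6555  0.3217  0.7172  1.7663] [ 0.5419 -0.3055  0.1329]
knob_grip side [282.2 342.5] 0.64 [ 0.5312 -0.0223  0.068 ]
knob_grip top [293.7 417.9] 0.73 [ 0.472  -0.3113  0.068 ]
knob_grip wrist [133.  316.3] 0.95 [ 0.4667 -0.3115  0.068 ]
  -> [ 0.4828 -0.3314 -0.1141] [27.0, 26.2, 19.4]
loupe_grip side [212.6 336. ] 0.84 [ 0.534  -0.3127  0.077 ]
loupe_grip top [257.3 415.3] 0.89 [ 0.5443 -0.3047  0.077 ]
loupe_grip wrist [275.3 320.3] 0.93 [ 0.5481 -0.3057  0.077 ]
  -> [ 0.5412 -0.3042  0.0825] [7.0, 3.1, 4.4]
lens_center side [224.6 297.4] 0.72 [ 0.6212 -0.2944  0.053 ]
lens_center top [216.3 412.3] 0.85 [ 0.6291 -0.3042  0.053 ]
lens_center wrist [359.7 322.2] 0.85 [ 0.6284 -0.301   0.053 ]
  -> [ 0.6262 -0.3023  0.052 ] [5.2, 3.6, 2.6]
d cm [-0.33 -0.26  7.61] a [-0.     0.    -0.001]
```

View pics/w4.png

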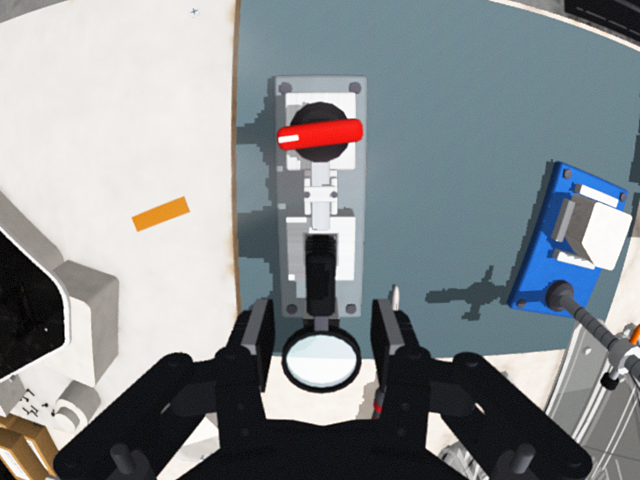

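The knob is turned across, and the loupe grip at (320,275) is centred between the fingers. Descend and grip.

```bash
python3 -m crank '[{"ax":0,"ay":0,"az":0,"dx":-0.45,"dy":-0.1,"dz":2,"fingers":0.5},{"ax":0,"ay":0,"az":0,"dx":-0.45,"dy":-0.1,"dz":4,"fingers":0.5},{"ax":0,"ay":0,"az":0,"dx":-0.45,"dy":-0.1,"dz":6,"fingers":0.5},{"ax":0,"ay":0,"az":0,"dx":-0.45,"dy":-0.1,"dz":7.4,"fingers":0.5},{"ax":0,"ay":0,"az":0,"dx":-0.45,"dy":-0.1,"dz":7.4,"fingers":0.5}]'; python3 b.py 5 loupe_grip
```

```text
time: 10.6
tool_pos: [0.5457, -0.3057, 0.0581]
orientation: [0.068, -3.137, -0.003]
force: [-0.2, 0.4, -0.1]
width: 0.499
grasp_force: 0.0
[ 0.5724  0.9281 -0.2474  1.6753  0.3615  0.5875  1.7306] [ 0.5457 -0.3057  0.0581]
loupe_grip side [211.3 332. ] 0.96 [ 0.543 -0.32   0.077]
loupe_grip wrist [336.5 321.9] 0.61 [ 0.5451 -0.3053  0.077 ]
  -> [ 0.5427 -0.3057  0.0822] [1.0, 1.0]
```

```bash
python3 -m crank '[{"ax":0,"ay":0,"az":0,"dx":0,"dy":0,"dz":0,"fingers":0},{"ax":0,"ay":0,"az":0,"dx":0,"dy":0,"dz":0,"fingers":0},{"ax":0,"ay":0,"az":0,"dx":0,"dy":0,"dz":0,"fingers":0},{"ax":0,"ay":0,"az":0,"dx":0,"dy":0,"dz":0,"fingers":0},{"ax":0,"ay":0,"az":0,"dx":0,"dy":0,"dz":0,"fingers":0},{"ax":0,"ay":0,"az":0,"dx":0,"dy":0,"dz":0,"fingers":0},{"ax":0,"ay":0,"az":0,"dx":0,"dy":0,"dz":0,"fingers":0}]' 60;  python3 -m crank '[{"ax":0,"ay":0,"az":0,"dx":0,"dy":0,"dz":-0.3,"fingers":0},{"ax":0,"ay":0,"az":0,"dx":0,"dy":0,"dz":-0.6,"fingers":0},{"ax":0,"ay":0,"az":0,"dx":0,"dy":0,"dz":-0.6,"fingers":0}]'
```

```text
time: 11.6
tool_pos: [0.5473, -0.3065, 0.0606]
orientation: [-0.068, 3.14, -0.001]
force: [-0.6, -0.1, 5.4]
width: 0.175
grasp_force: 59.0
time: 11.9
tool_pos: [0.5471, -0.3064, 0.0662]
orientation: [-0.068, 3.141, 0.0]
force: [0.3, 0.2, -1.0]
width: 0.176
grasp_force: 58.5
```

It lifts freely (force -1 N). Lift it clear and look.

```bash
python3 -m crank '[{"ax":0,"ay":0,"az":0,"dx":0,"dy":0,"dz":-1.5,"fingers":0},{"ax":0,"ay":0,"az":0,"dx":0,"dy":0,"dz":-3,"fingers":0},{"ax":0,"ay":0,"az":0,"dx":0,"dy":0,"dz":-5,"fingers":0},{"ax":0,"ay":0,"az":0,"dx":0,"dy":0,"dz":-7,"fingers":0},{"ax":0,"ay":0,"az":0,"dx":0,"dy":0,"dz":-9,"fingers":0},{"ax":0,"ay":0,"az":0,"dx":0,"dy":0,"dz":-10,"fingers":0},{"ax":0,"ay":0,"az":0,"dx":0,"dy":0,"dz":-10,"fingers":0}]'; python3 b.py 6 knob_grip lens_center block_center focus_mark
python3 - <<'E'
from h import *
w=cv2.imread('pics/w6.png'); s=capture('side')['image']; cv2.imwrite('pics/s6.png',s)
cv2.imwrite('pics/m6.png',cv2.hconcat([w[:,120:520],cv2.resize(s[150:330,250:400],(400,480),interpolation=2)]))
E
```

```text
time: 12.6
tool_pos: [0.5481, -0.3069, 0.1684]
orientation: [-0.067, 3.137, -0.003]
force: [-0.7, -0.9, -1.0]
width: 0.18
grasp_force: 58.8
[ 0.6052  0.7765 -0.3066  1.6161  0.3021  0.792   1.7821] [ 0.5481 -0.3069  0.1684]
knob_grip side [217.4 369.2] 0.68 [ 0.4578 -0.3102  0.068 ]
knob_grip top [293.8 416.6] 0.66 [ 0.4718 -0.3087  0.068 ]
knob_grip wrist [124.6 320.4] 0.8 [ 0.4692 -0.3112  0.068 ]
  -> [ 0.4663 -0.3095  0.0684] [8.4, 5.5, 3.4]
lens_center side [176.7 294.9] 0.57 [ 0.6446 -0.641   0.053 ]
lens_center top [210.5 424.7] 0.57 [ 0.6413 -0.3298  0.053 ]
lens_center wrist [427.3 318. ] 0.73 [ 0.751  -0.3021  0.053 ]
  -> [ 0.6275 -0.3048  0.1632] [0.3, 0.6, 0.8]
block_center side [285.7 344.2] 0.95 [ 0.5239 -0.0761  0.028 ]
block_center top [267.6 303.7] 0.66 [ 0.5226 -0.082   0.028 ]
block_center wrist [219.  574.2] 0.95 [ 0.5305 -0.0711  0.028 ]
  -> [ 0.5252 -0.078   0.0307] [3.5, 4.8, 5.4]
focus_mark side [242.2 321.4] 0.62 [ 0.5689 -0.0603  0.125 ]
focus_mark top [244.  304.7] 0.55 [ 0.5663 -0.0853  0.125 ]
focus_mark wrist [295.5 618.4] 0.8 [ 0.5617 -0.0872  0.125 ]
  -> [ 0.5668 -0.0819  0.1167] [2.7, 3.3, 3.5]
```

View pics/m6.png

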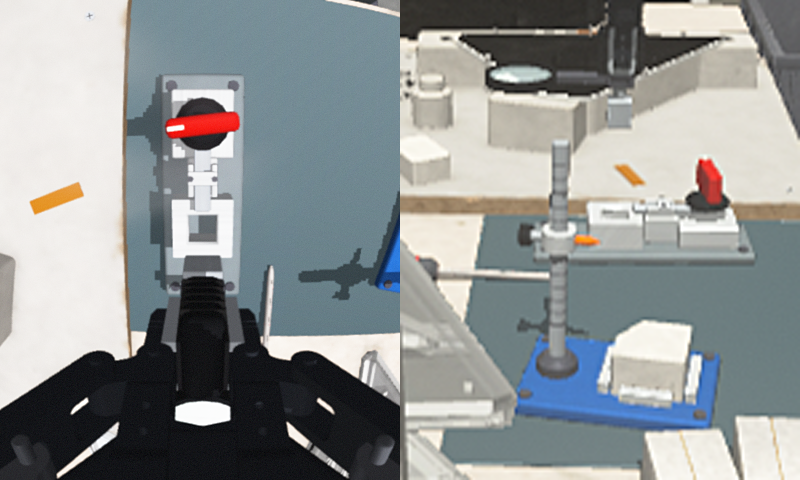

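The loupe is out and level (lens at z≈0.163), and the socket is empty. Now retreat in x, then swing to the nest from the near-right side at yaw ≈30°.

```bash
python3 t.py .455 -.22 .17 210; python3 t.py .454 -.12 .17 210
```

```text
d cm [ 8.82  9.03 -0.4 ] a [ 0.    0.   -0.48]
d cm [ 8.49 19.02 -0.4 ] a [ 0.    0.   -0.48]
```

```bash
python3 -m crank '[{"ax":0,"ay":0,"az":-0.06,"dx":3,"dy":2,"dz":0,"fingers":0},{"ax":0,"ay":0,"az":-0.12,"dx":6,"dy":5,"dz":0,"fingers":0},{"ax":0,"ay":0,"az":-0.2,"dx":8.8,"dy":8,"dz":0,"fingers":0},{"ax":0,"ay":0,"az":-0.3,"dx":8.8,"dy":11,"dz":0,"fingers":0},{"ax":0,"ay":0,"az":-0.38,"dx":8.6,"dy":14,"dz":0,"fingers":0},{"ax":0,"ay":0,"az":-0.44,"dx":8.5,"dy":17,"dz":0,"fingers":0},{"ax":0,"ay":0,"az":-0.48,"dx":8.5,"dy":19,"dz":0,"fingers":0},{"ax":0,"ay":0,"az":-0.48,"dx":8.5,"dy":19,"dz":0,"fingers":0},{"ax":0,"ay":0,"az":-0.48,"dx":8.5,"dy":19,"dz":0,"fingers":0}]'; python3 b.py 7 lens_center block_center focus_mark
python3 - <<'E'
from h import *
w=cv2.imread('pics/w7.png'); s=capture('side')['image'];t=capture('top')['image']
cv2.imwrite('pics/t7.png',t)
a=cv2.resize(s[180:330,260:400],(400,428),interpolation=2);b=cv2.resize(t[180:330,240:380],(400,428),interpolation=2)
cv2.imwrite('pics/m7.png',cv2.hconcat([a,b]))
E
```

```text
time: 14.3
tool_pos: [0.4542, -0.1204, 0.1662]
orientation: [-0.813, 3.034, -0.001]
force: [-0.7, -0.4, -1.0]
width: 0.18
grasp_force: 58.8
[ 0.403   0.6205 -0.38    2.0827  0.4528  0.5168  1.7829] [ 0.4542 -0.1204  0.1662]
lens_center side [223.3 349.2] 0.64 [ 0.5029 -0.3083  0.053 ]
lens_center top [267.9 301.8] 0.61 [ 0.5217 -0.0787  0.053 ]
lens_center wrist [426.6 320.8] 0.8 [ 0.6265 -0.022   0.053 ]
  -> [ 0.5223 -0.0798  0.1566] [3.1, 1.9, 3.8]
block_center side [284.5 340.7] 0.79 [ 0.5303 -0.0801  0.028 ]
focus_mark side [240.3 320.8] 0.6 [ 0.5699 -0.0678  0.125 ]
focus_mark top [247.3 304.7] 0.63 [ 0.5601 -0.0854  0.125 ]
  -> [ 0.5651 -0.0854  0.1161] [4.6, 4.6]
```

View pics/m7.png

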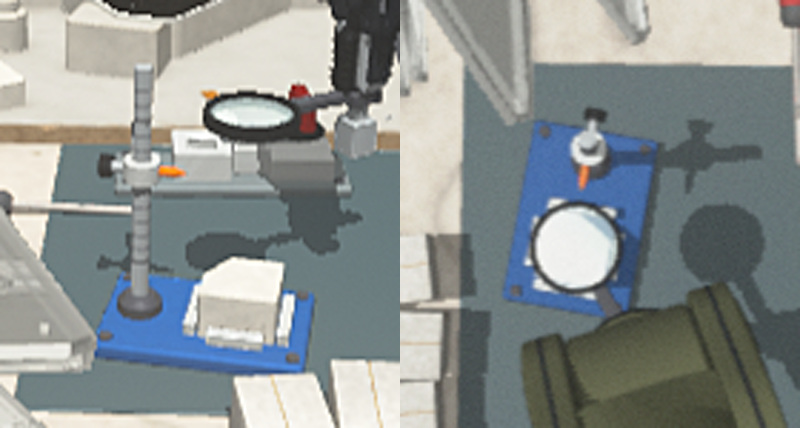

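Side view: the pointer tip is at about (325,240) and the lens is still above it, at about (348,221). In the top view the lens roughly covers the block. I'll refine these with colour segmentation.

```bash
cat > c.py <<'E'
from h import *
np.set_printoptions(precision=4,suppress=True)
S,T=capture('side'),capture('top'); t0=cv2.imread('pics/top0.png'); s0=cv2.imread('pics/side0.png')
def orange(im,r0,r1,c0,c1):
    h=cv2.cvtColor(im,cv2.COLOR_BGR2HSV)[r0:r1,c0:c1]
    m=(h[...,0]>5)&(h[...,0]<22)&(h[...,1]>150)&(h[...,2]>120); r,c=np.nonzero(m); return r+r0,c+c0
r,c=orange(s0,230,255,305,345); print('side or',r.min(),r.max(),c.min(),c.max()); k=c>=c.max()-1; ps=(r[k].mean(),c.max()+.3)
r,c=orange(t0,232,258,290,320); print('top or',r.min(),r.max(),c.min(),c.max()); k=r>=r.max()-1; pt=(r.max()+.3,c[k].mean())
print(ps,pt,'tip',tri([ray(S,ps),ray(T,pt)]))
def rim(im,g):
    h=cv2.cvtColor(im,cv2.COLOR_BGR2GRAY); m=(h<60).astype(np.uint8)
    r0,r1,c0,c1=g; q=np.zeros_like(m); q[r0:r1,c0:c1]=m[r0:r1,c0:c1]
    cs,hi=cv2.findContours(q,cv2.RETR_CCOMP,cv2.CHAIN_APPROX_NONE)
    # inner hole of the rim
    best=max((x for x,y in zip(cs,hi[0]) if y[3]>=0),key=cv2.contourArea,default=None)
    if best is None or len(best)<8: return None
    e=cv2.fitEllipse(best); print('rim',e); return e[0][1],e[0][0]
ls=rim(S['image'],(195,265,310,400)); lt=rim(T['image'],(235,300,270,335))
if ls and lt: print('lens',tri([ray(S,ls),ray(T,lt)]))
# block: top face bright pixels in top0
h=cv2.cvtColor(t0,cv2.COLOR_BGR2HSV); m=((h[...,1]<40)&(h[...,2]>215)).astype(np.uint8); q=np.zeros_like(m); q[245:292,275:325]=m[245:292,275:325]
n,_,st,ce=cv2.connectedComponentsWithStats(q); i=1+st[1:,4].argmax(); print('blk',st[i],ce[i]); 
print(atz(*ray(T,(ce[i][1],ce[i][0])),.044))
# nest: blue blob in top0
m=((h[...,0]>95)&(h[...,0]<125)&(h[...,1]>150)).astype(np.uint8); q=np.zeros_like(m); q[210:300,265:340]=m[210:300,265:340]
r,c=np.nonzero(q); P=np.array([atz(*ray(T,(a,b)),.012)[:2] for a,b in zip(r,c)]).astype(np.float32); mr=cv2.minAreaRect(P); print('nest',mr,cv2.boxPoints(mr)); print(arm.observe()['tool_pos'])
E
python3 c.py
```

```text
side or 238 241 316 323
top or 239 244 303 305
(np.float64(240.0), np.float64(323.3)) (np.float64(244.3), np.float64(303.3333333333333)) tip (array([ 0.5657, -0.0826,  0.1185]), [0.4, 0.4])
rim ((347.5842590332031, 219.0714111328125), (12.262274742126465, 30.7564640045166), 93.10551452636719)
blk [284 254  29  31 632] [298.356 268.432]
[ 0.5207 -0.0714  0.044 ]
nest ((0.5280041694641113, -0.07242150604724884), (0.08701208978891373, 0.0981520339846611), 87.54129028320312) [[ 0.4771 -0.1138]
 [ 0.5752 -0.118 ]
 [ 0.5789 -0.0311]
 [ 0.4808 -0.0269]]
[ 0.454  -0.1202  0.1661]
```

Run:
```python
from h import *
a=cv2.imread('pics/top0.png')[215:300,265:335]; b=cv2.imread('pics/w4.png')[150:320,500:640]
cv2.imwrite('pics/m8.png',cv2.hconcat([cv2.resize(a,None,fx=5.6,fy=5.6,interpolation=0),cv2.resize(b,(392,476),interpolation=0)]))
```

```text
(no output)
```

View pics/m8.png

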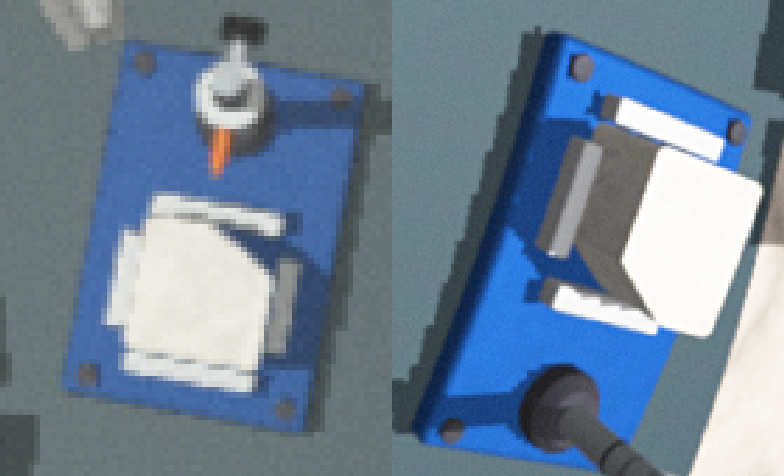

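The top crop gives a stop-based block centre at zoomed (202,292), which is top pixel (301,267), and a nest yaw of about -10°. Lower by 4 cm with a small correction, then verify against projections.

```bash
python3 -m crank '[{"ax":0,"ay":0,"az":0,"dx":-0.3,"dy":0.2,"dz":0.5,"fingers":0},{"ax":0,"ay":0,"az":0,"dx":-0.3,"dy":0.2,"dz":1.5,"fingers":0},{"ax":0,"ay":0,"az":0,"dx":-0.3,"dy":0.2,"dz":2.5,"fingers":0},{"ax":0,"ay":0,"az":0,"dx":-0.3,"dy":0.2,"dz":3.5,"fingers":0},{"ax":0,"ay":0,"az":0,"dx":-0.3,"dy":0.2,"dz":3.9,"fingers":0},{"ax":0,"ay":0,"az":0,"dx":-0.3,"dy":0.2,"dz":3.9,"fingers":0}]'
cat > d.py <<'E'
from h import *
np.set_printoptions(precision=4,suppress=True)
st=arm.observe(); print(st['tool_pos']); S,T,W=capture('side'),capture('top'),capture('wrist')
cv2.imwrite('pics/s9.png',S['image']);cv2.imwrite('pics/t9.png',T['image'])
for z,p in((.018,(266.7,300.6)),(.012,(215+413.5/5.6,265+182.5/5.6)),(.012,(215+62.5/5.6,265+243.5/5.6))): print('top px',atz(*ray(T,p),z))
rs=[]
for n,p in zip('STW',(S,T,W)):
    k=spotter.landmark_of(p,'lens_center')
    if k: print(n,k[0]); rs.append(ray(p,k[0]['centre'],st))
if len(rs)>1: print('lens net',tri(rs))
g=cv2.cvtColor(S['image'],cv2.COLOR_BGR2GRAY)
m=np.zeros_like(g); m[205:275,322:385]=(g<75)[205:275,322:385]
cs,hi=cv2.findContours(m,cv2.RETR_CCOMP,cv2.CHAIN_APPROX_NONE)
b=max((x for x,y in zip(cs,hi[0]) if y[3]>=0 and len(x)>8),key=cv2.contourArea,default=None)
if b is not None:
    e=cv2.fitEllipse(b); print('side ell',e); o,d=ray(S,(e[0][1],e[0][0]))
    for y in(-.08,-.076): print('at y',y,o+d*(y-o[1])/d[1])
# predicted ellipse of level circle
f=240/np.tan(np.radians(S['fovy'])/2); Ti=np.linalg.inv(S['T'])
for zz,pit in((.1185,0),(.1185,3)):
    a=np.linspace(0,2*np.pi,60); c=np.c_[.026*np.cos(a),.026*np.sin(a),0*a]
    c=R.from_euler('zy',[30,pit],degrees=True).apply(R.from_euler('z',0).apply(c)) if 0 else R.from_euler('ZY',[30,pit],degrees=True).apply(c)
    c=c+[.525,-.077,zz]; q=c@Ti[:3,:3].T+Ti[:3,3]; px=np.c_[S['cx']+f*q[:,0]/q[:,2],S['cy']+f*q[:,1]/q[:,2]].astype(np.float32); print('pred pitch',pit,cv2.fitEllipse(px))
E
python3 d.py
```

```text
time: 15.7
tool_pos: [0.4549, -0.1168, 0.1261]
orientation: [0.812, -3.033, -0.001]
force: [0.5, -0.2, -0.2]
width: 0.18
grasp_force: 58.8
[ 0.4549 -0.1168  0.1261]
top px [ 0.5245 -0.0753  0.018 ]
top px [ 0.4779 -0.0693  0.012 ]
top px [ 0.6109 -0.0911  0.012 ]
S {'centre': [243.0, 347.2], 'conf': 0.82}
T {'centre': [265.4, 300.7], 'conf': 0.78}
W {'centre': [426.7, 322.7], 'conf': 0.91}
lens net (array([ 0.5246, -0.0763,  0.118 ]), [2.2, 2.1, 1.6])
side ell ((346.1202392578125, 240.50030517578125), (13.088053703308105, 30.00107765197754), 93.66630554199219)
at y -0.08 [ 0.5246 -0.08    0.1198]
at y -0.076 [ 0.5249 -0.076   0.1217]
pred pitch 0 ((345.9834899902344, 242.06214904785156), (12.831220626831055, 29.306556701660156), 93.13433837890625)
pred pitch 3 ((345.9923400878906, 242.0693359375), (13.587385177612305, 29.30544090270996), 90.34320068359375)
```

The lens is level and within about 1 mm of the pointer height. I'll nudge it 2 mm in +x, take a final look and hand in.

```bash
python3 -m crank '[{"ax":0,"ay":0,"az":0,"dx":-0.17,"dy":-0.1,"dz":0.05,"fingers":0},{"ax":0,"ay":0,"az":0,"dx":-0.17,"dy":-0.1,"dz":0.05,"fingers":0},{"ax":0,"ay":0,"az":0,"dx":-0.17,"dy":-0.1,"dz":0.05,"fingers":0},{"ax":0,"ay":0,"az":0,"dx":-0.17,"dy":-0.1,"dz":0.05,"fingers":0},{"ax":0,"ay":0,"az":0,"dx":-0.17,"dy":-0.1,"dz":0.05,"fingers":0}]'; python3 d.py | grep -E 'lens|ell|at y'
python3 - <<'E'
from h import *
s=cv2.imread('pics/s9.png');t=cv2.imread('pics/t9.png')
cv2.imwrite('pics/m9.png',cv2.hconcat([cv2.resize(s[190:330,270:400],(400,430),interpolation=2),cv2.resize(t[200:320,245:355],(400,430),interpolation=2)]))
E
```

```text
time: 16.5
tool_pos: [0.4575, -0.117, 0.1265]
orientation: [0.813, -3.035, -0.0]
force: [0.6, 0.4, -0.5]
width: 0.181
grasp_force: 58.8
lens net (array([ 0.5256, -0.079 ,  0.1187]), [5.2, 5.6, 4.7])
side ell ((344.7933349609375, 240.2444305419922), (12.962218284606934, 30.5661678314209), 93.3617935180664)
at y -0.08 [ 0.527  -0.08    0.1202]
at y -0.076 [ 0.5273 -0.076   0.1222]
```

View pics/m9.png

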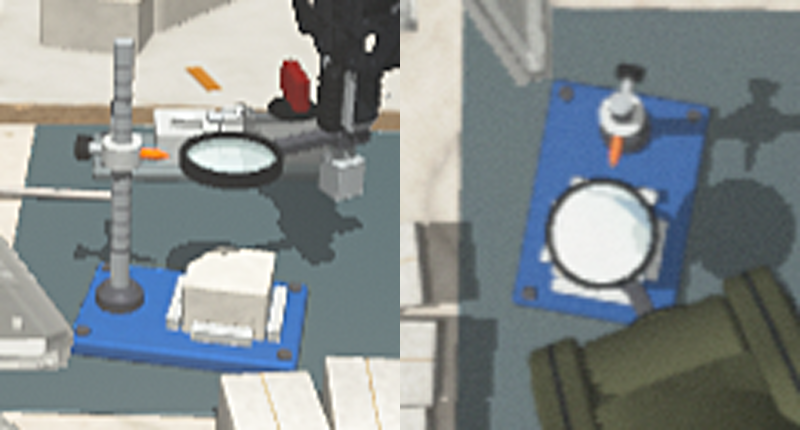

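Lens centre, pointer and block agree: the lens-to-tip distance measures about 38 mm (nominal 39), it is at pointer height and level, and nothing touches.

```bash
python3 -c "
from station import arm
print(arm.finish_job())"
```

```text
the job is handed in; nothing more can be done
None
```

The knob was turned to its stop, and the loupe was lifted out and handed in held still and level over the block. By the camera measurements, the lens is within about 2–3 mm of the block's centre and of the pointer height, and nothing was touching. The job used about 17 s of the 45 s.

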